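# Close and lock the sample-tin clamp

## Task

The steel sample tin stands in the mouth of the grey clamp station. Push the tin fully home against the back stop, swing the hold-down bar down until it lies level with its sprung pad pressed on the tin's lid, then turn the catch fully over the end of the bar so that it is locked. Leave the other things on the bench where they are.

Things in the scene. Friction and masses are not known exactly. Their poses are not given: they have to be found in the camera images.
- tin_clamp: Grey fixed clamp station. Origin on the bench where the tin's axis must end up (home); x from the open mouth to the back stop, y to the hinge post, z up. Guides 24 mm high, inner faces 69 mm apart, run from x = -30 to 32 mm and flare outward in front to x = -55 mm. Back stop: face at x = 32 mm, 40 mm high. Hinge post at y = 66 mm, 88 mm high; catch post at y = -66 mm, 71 mm high.
- tin_mid (a point): Centre (half-way up, 32 mm above its underside) of the sample tin to be clamped: a round steel tin 64 mm high, body 63 mm and lid 65 mm across, about 0.12 kg. It starts in front of the bay, 60 to 80 mm short of home, and slides on the bench.
- bar (a joint): Angle of the hold-down bar about its hinge, rad: 0 = level (fully down, its stop), about 1.57 = straight up, larger = leaning away from the catch. Stiff hinge (0.4 Nm): the bar stays where it is left.
- bar_hinge (a point): The bar's hinge axis, 78 mm above the bench on the hinge post; the axis runs along the clamp's x. At 0 the bar runs from here along the clamp's -y. The bar is aluminium, 149 mm long from the hinge axis, 16 mm wide, 10 mm thick.
- bar_press (a point): Top of a small round thumb plate (26 mm across) on the bar's upper face, 102 mm from the hinge axis, 9 mm above the bar's centre line. Press here to bring the bar down: some 5 to 8 N for the last millimetres, as the pad is sprung.
- bar_tip (a point): Free end of the bar, on its centre line.
- pad: Round sprung rubber pad, 32 mm across, under the bar 66 mm from the hinge axis; origin at the centre of its underside. With the bar level it would hang 60 mm above the bench, so the 64 mm tin pushes it in by 4 mm (about 3.5 N).
- catch (a joint): Angle of the turning catch, rad: 0 = clear of the bar (its arm points along the clamp's -y), 1.57 = fully over the bar's end (arm points along the clamp's +x), its stop. It turns about a vertical axis, counter-clockwise seen from above, and stays where it is left (0.03 Nm). It blocks the bar if turned before the bar is down.
- catch_pivot (a point): The catch's pivot on the catch post, 90 mm above the bench; the catch's flat arm is 14 mm wide and lies between 86 and 94 mm above the bench; it reaches 50 mm from the pivot.
- catch_peg (a point): Upright peg on the catch's arm to push it by: 12 mm across, 43 mm from the pivot; this point is 108 mm above the bench, half-way up the free part (94 to 124 mm).
- low_tin: Bystander: a lower steel tin, 65 mm across, 45 mm high, beside the clamp; origin at the centre of its underside.
- vial: Bystander: amber glass vial, 33 mm across, 74 mm high, behind the clamp; origin at its underside.
- dish: Bystander: small glass dish, 72 mm across, 26 mm high, behind the clamp; origin at its underside.
- timer: Bystander: bench timer 59 x 66 x 26 mm; origin at its underside.
- marker: Bystander: marker pen 139 mm long, 15 mm thick; origin at its underside.
Mind the look-alikes: they are no part of the job. Leave any brown, orange or red look-alike of the part that bears tin_mid alone.

How it is judged (in metres and radians):
On the way, in this order (a step that is already met when the one before it is completed fails the run):
1. the tin is home: within 4 mm of the back stop, standing between the guides (x of tin_mid in the frame of tin_clamp above -0.004 m and y of tin_mid in the frame of tin_clamp between -0.006 and 0.006 m and angle between tin_mid's own z axis and vertical below 0.1 rad), for 0.2 s.
2. the bar is down level on the tin, with the catch still clear (value of joint bar below 0.05 rad and contact force between pad and sample_tin above 1 N and value of joint catch below 0.6 rad), for 0.2 s.
At the end, for the whole second after the job is handed in: The tin stands upright in the bay within 4 mm of the back stop; the bar is level (below 0.05 rad) with its pad pressing on the tin's lid by more than 1 N; the catch is turned over the bar (beyond 1.35 rad of 1.57) (all of step 1 and value of joint bar below 0.05 rad and contact force between pad and sample_tin above 1 N and value of joint catch above 1.35 rad); the robot touches nothing.
It fails at once if another thing on the bench is moved by more than 30 mm (distance of any of low_tin, vial, dish, timer, marker from where it was at the start of the episode above 0.03 m).
It also fails if it takes over 59 s, if anything falls off the work surface, if the arm or the gripper's body presses on something with over 40 N, if the wrist force passes 120 N, or if a joint passes its speed limit or range.

## Robot

A 6-joint arm with a two-finger parallel gripper is mounted at the origin on a cart in front of the work surface, level with it; the furniture and walls round the work are solid. World frame = base frame: x ahead of the robot, y to its left, z up, the work surface at z = 0. Lengths are in mm, angles in degrees, forces in N, time in s.
With the tool pointing down it reaches from about 350 to 850 mm from the base axis. Payload 8.1 kg.
Tool frame: the origin (TCP) lies at the very end of the fingers, on their centre line; the grasp point (between the pads) lies 19 mm behind it; z points along the fingers, y is the line along which they close (so a half turn about z gives the same grasp; the last joint's range is limited). The gripper opens to 85 mm and grips with 20 to 120 N. Pads are 22 mm wide; open, the fingers measure 114 mm over their backs; the gripper's body (76 mm by 85 mm) begins 54 mm behind the grasp point. The pads swing forward as they close: fully open they stand 13 mm farther back than shut.
Start: joints at [-77.601, 7.471, 85.268, -0, 87.261, -4.893], TCP at [178.364, -572.88, 206.992] pointing down, gripper open.
Joint ranges: [-169.43, 169.43], [-51.17, 129.36], [1.28, 143.12], [-76.62, 256.62], [0, 156.53], [-152.29, 152.29]. Speed limits (degrees/s): [136.94, 136.94, 159.86, 180, 180, 180].

## Interface

Orientations are given as [roll, pitch, yaw] about the fixed x, y, z axes, in that order (R = Rz(yaw) Ry(pitch) Rx(roll)).
In Python, from bench import sense, eyes, job, models gives the robot as it stands. The module is installed in compiled form; this text tells all that it offers.
- The arm moves only by the tool apply_moves, never from a script. Its argument "rows" is a list of rows, each a list of 6 numbers: the shift along the tool's x, y, z in mm, then the turn, a rotation vector about the tool's x, y, z in rad. In form: [[dx, dy, dz, rx, ry, rz], ...]. A call has exactly 5 rows; each row shifts and turns the commanded pose from where the row before left it, along the tool's axes as they then stand; what a row does not reach is not made up. A row lasts 1/8 s, in which the tool goes at most 62.5 mm and 10.7 degrees, less where a joint would pass 70% of its speed; a pose out of reach is approached as far as the arm can. A call is refused whole if a number of a shift passes 62.5 or a number of a turn 0.188, either way. A call with a gripper value outside its range is refused whole. "fingers" is the finger opening in mm, from 0 to 85.4, set as the call begins (left out, the last holds). The fingers move at their own pace and stop on an object; "grip_force" is the grip in N (left out, the last holds). Time passes only in rows, so rows that do not move let the fingers close, or fill a call up. It gives the time, the measured TCP pose, the force, the opening and the grip force at its end, in the units of the state.
- sense(): the state, without advancing time (a new reading comes with each control period).
- eyes.snapshot(name): name is "scene" or "top" or "wrist"; returns (picture, depth): 420x560x3 uint8, red, green, blue; 420x560 float32, mm along the optical axis (not along the pixel's ray), 0 where there is no reading.
- eyes.get_calibration(name): a dict with "intrinsics" (3x3 intrinsics, pixels), "R" (3x3) and "t" (3): a world point X has camera coordinates R X + t; the wrist camera has in their place "mount" (4x4, takes a point from camera to tool coordinates, whose origin is the TCP and whose axes are the flange's). Camera axes: x right, y down, z forward; pixel columns grow to the right and rows downward; lengths in mm; the calibration is good to about 2 mm. The wrist camera is an equidistant fisheye: a pixel r from the principal point sees the ray r / f radians off the axis. A picture is of the moment at which its call begins: read the wrist's pose just before it. get_calibration takes no time and is no camera call.
- job.hand_in(): hands the job in; it is judged then, once.
Trained networks look in the newest picture that a camera, given by its name, has taken for a name from the list of things; names that differ only in an ending like _2 or _b are one class to them, and where a whole thing is asked for, a point or a joint stands for the part that bears it (a point fixed in the world has none). Each returns a list of dicts, best first, with "confidence" (0 to 1); they miss things now and then, are a little off and sometimes report something else, mostly with a low value. They report only what shows in the picture. A call takes as long as a camera call. They do not tell look-alikes from the thing itself.
- models.boxes_of(name, camera): "xyz" ([x, y, z] in mm, in world coordinates, good to about 4 mm: the middle of the surface that is visible of it).
- models.cut_out(name, camera): "pixels" (420x560 bool, what is visible of it).
- models.place_of(name, camera): "xyz" ([x, y, z] in mm, in world coordinates, good to about 4 mm: a listed point, or the origin of a listed thing).
The state is a dict: "time": time; "joint_pos": joint angles; "qd": joint speeds; "joint_efforts": joint torques, N m; "tool_pos": TCP position; "tcp_rot": TCP orientation; "ft_force": force on the tool from outside, world axes, zero at the start; "wrist_torque": the same for the moment, N m; "finger_gap": finger opening in mm; "grip_force": force on a finger pad.
Only numpy, scipy, OpenCV 4.12 (cv2) and the standard library are available. Lean on these libraries where they do the work, as an engineer would, in place of code of your own. Each camera call takes 0.05 s, during which the arm holds its last target. There are 200 camera calls.

## Working session

There is one attempt and no reset: what is moved stays moved. The work goes in short steps, Python scripts to look and compute and a tool call to move; the robot and the scene stay as the last step left them, time stands still between calls to the robot, and variables do not carry over. Pictures are saved under pics/ and viewed, at most 10 in all, crops included, and the job is handed in when it is done.

Besides the shell and the picture viewer there is one more tool, called after "Call:" by a JSON object that holds its "op" and its "data", one argument or row to a line. apply_moves: Moves the arm, as the interface text tells. Its arguments: {"type":"object","properties":{"rows":{"type":"array"},"fingers":{"type":"number"},"grip_force":{"type":"number"}},"required":["rows"]}

```bash
mkdir -p pics; python3 - <<'E'
from bench import sense, eyes, job, models
import cv2, numpy as np
s=sense(); print(s)
for c in ["scene","top"]:
    p,d=eyes.snapshot(c); cv2.imwrite(f"pics/{c}.png",p[:,:,::-1])
    for n in ["tin_clamp","tin_mid","bar_hinge","bar_press","bar_tip","catch_pivot","catch_peg","low_tin","vial","dish","timer","marker"]:
        print(c,n,[(np.round(r["xyz"]).tolist(),round(r["confidence"],2)) for r in models.place_of(n,c)][:3])
print(sense()["time"])
E
```

```text
{'time': 0.0, 'joint_pos': array([-7.76024917e+01,  7.51443082e+00,  8.53287490e+01, -6.43680410e-04,
        8.72588084e+01, -4.89353057e+00]), 'qd': array([ 0.11072989,  0.00221882, -0.01350935,  0.01057677,  0.07776232,
       -0.05229846]), 'joint_efforts': array([ 2.33593317e-03, -5.69399929e+01, -5.00552666e+01, -6.69783572e-05,
        1.46810169e-02, -1.42044149e-05]), 'tool_pos': array([ 178.22500448, -572.32203811,  205.95658026]), 'tcp_rot': array([-1.79898329e+02, -8.05949857e-03,  1.72910631e+01]), 'ft_force': array([-0.60753665,  0.09822961,  0.09639711]), 'wrist_torque': array([-0.0399331 ,  0.04074309, -0.00899691]), 'grip_force': 0.0, 'finger_gap': 85.86443825823692}
scene tin_clamp [([540.0, -314.0, 4.0], 0.69)]
scene tin_mid [([408.0, -192.0, 32.0], 0.85), ([319.0, -381.0, 30.0], 0.74), ([516.0, -242.0, 28.0], 0.72)]
scene bar_hinge []
scene bar_press []
scene bar_tip []
scene catch_pivot []
scene catch_peg [([437.0, -330.0, 110.0], 0.48), ([414.0, -548.0, -0.0], 0.23)]
scene low_tin []
scene vial [([500.0, -452.0, -1.0], 0.71), ([623.0, -392.0, 2.0], 0.61)]
scene dish [([622.0, -393.0, 3.0], 0.64), ([499.0, -449.0, 1.0], 0.17)]
scene timer [([411.0, -544.0, 1.0], 0.68)]
scene marker [([531.0, -582.0, -0.0], 0.8)]
top tin_clamp [([548.0, -314.0, 3.0], 0.75)]
top tin_mid [([413.0, -194.0, 30.0], 0.74), ([515.0, -240.0, 32.0], 0.66), ([415.0, -549.0, -0.0], 0.4)]
top bar_hinge [([606.0, -291.0, 81.0], 0.71)]
top bar_press [([516.0, -241.0, 29.0], 0.34)]
top bar_tip [([582.0, -299.0, 226.0], 0.81)]
top catch_pivot [([474.0, -308.0, 90.0], 0.6)]
top catch_peg [([434.0, -331.0, 109.0], 0.68)]
top low_tin [([421.0, -397.0, 2.0], 0.93)]
top vial [([498.0, -452.0, -2.0], 0.62)]
top dish [([620.0, -397.0, -3.0], 0.68), ([528.0, -586.0, 2.0], 0.21)]
top timer [([416.0, -545.0, -0.0], 0.84)]
top marker [([531.0, -583.0, 1.0], 0.7)]
1.3
```

View pics/scene.png

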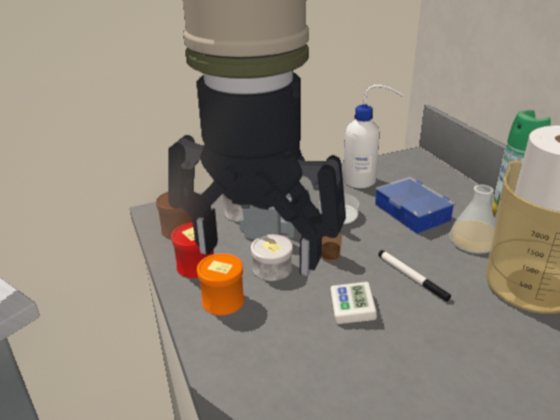

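View pics/top.png

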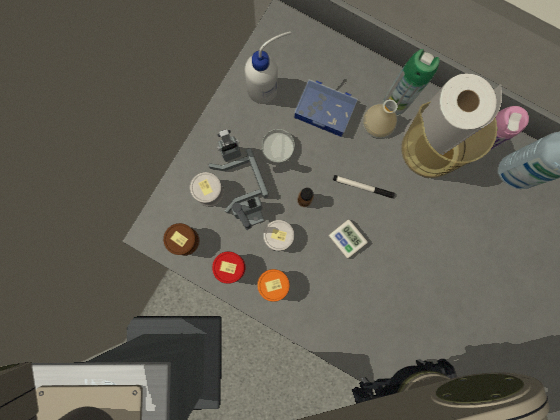

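The top view shows the clamp near (245,180), the steel tin at (206,187) and low_tin at (279,236). Brown, red and orange look-alikes are nearer the robot. I'll rectify the depth to measure the clamp.

```bash
cat > h.py <<'E'
from bench import sense, eyes, job, models
import cv2, numpy as np
def cloud(c):
    p,d=eyes.snapshot(c); k=eyes.get_calibration(c); K=np.array(k["intrinsics"]);R=np.array(k["R"]);t=np.array(k["t"])
    v,u=np.mgrid[:420,:560]; X=np.stack([(u-K[0,2])/K[0,0]*d,(v-K[1,2])/K[1,1]*d,d],-1)
    W=(X-t)@R; W[d==0]=np.nan
    return p,W,(K,R,t)
E
python3 - <<'E'
from h import *
p,W,(K,R,t)=cloud("top"); print("cam",-R.T@t, K[0,0])
np.save("W.npy",W)
crop=p[110:270,150:350]; cv2.imwrite("pics/crop.png",cv2.resize(crop[:,:,::-1],(800,640)[:2] if 0 else (750,600),interpolation=cv2.INTER_CUBIC))
# orthographic height map, 1px = 1mm, x 380..680 right, y -150..-450 down
H=np.zeros((300,300))
for w in W.reshape(-1,3):
    i,j=-150-w[1],w[0]-380
    if 0<=i<299 and 0<=j<299 and w[2]>8:
        H[int(i):int(i)+3,int(j):int(j)+3]=np.maximum(H[int(i):int(i)+3,int(j):int(j)+3],w[2])
im=cv2.applyColorMap(np.clip(H*2,0,255).astype(np.uint8),cv2.COLORMAP_JET)
cv2.imwrite("pics/H.png",cv2.resize(im,(600,600)))
E
```

```text
cam [ 343.59847119 -381.61159231 1007.36761122] 458.8503472853398
```

View pics/crop.png

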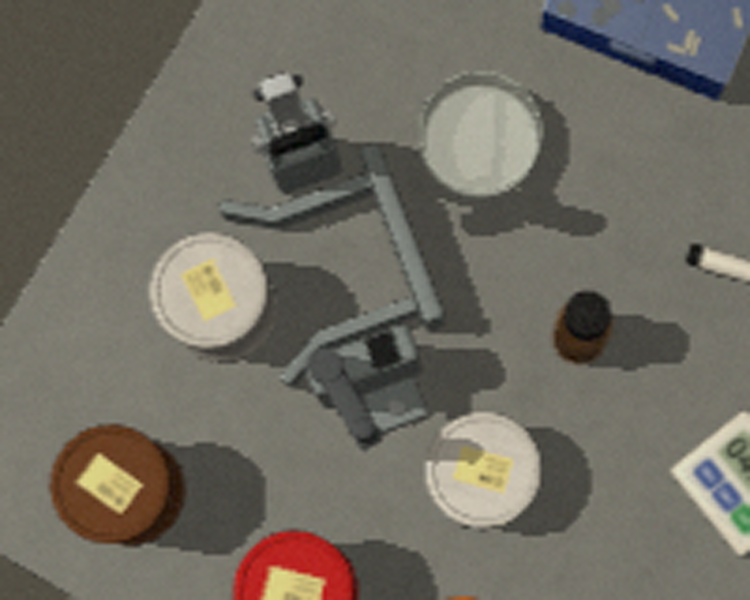

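View pics/H.png

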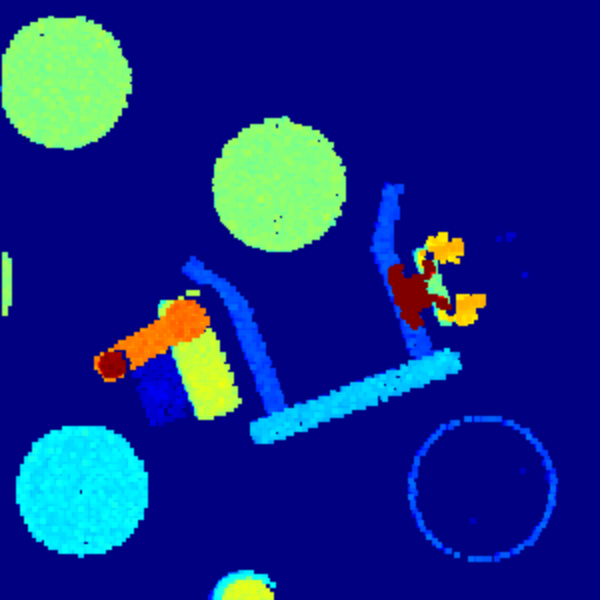

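The catch pivot is near (185,318) px, the peg at (112,365), the upright bar at (410,295), the back stop runs from (255,433) to (458,362), and the tin is at (280,184). Now I'll fit the clamp frame.

```bash
cat >> h.py <<'E'
def fit(W):
    from scipy.optimize import minimize
    P=W.reshape(-1,3); P=P[np.isfinite(P).all(1)]
    return P[(P[:,0]>380)&(P[:,0]<680)&(P[:,1]<-150)&(P[:,1]>-450)]
E
python3 - <<'E'
from h import *
P=fit(np.load("W.npy"))
px=lambda P:np.c_[(P[:,0]-380)*2,(-150-P[:,1])*2]
q=px(P)
m=(abs(P[:,2]-40)<2.5)&(q[:,0]>245)&(q[:,0]<470)&(q[:,1]>345)&(q[:,1]<445)
S=P[m][:,:2]; (c,(w,h),a)=cv2.minAreaRect(S.astype(np.float32)); print("stop",c,w,h,a,m.sum())
vx,vy,x0,y0=cv2.fitLine(S.astype(np.float32),cv2.DIST_HUBER,0,.01,.01).ravel()
if vx<0: vx,vy=-vx,-vy
yc=np.array([vx,vy]); xc=np.array([vy,-vx]); print("yaw y",np.degrees(np.arctan2(vy,vx)),"line x proj",S.mean(0)@xc, np.percentile(S@xc,[2,50,98]), np.percentile(S@yc,[1,50,99]))
for nm,(a,b,e,f) in dict(gl=(220,285,300,400),gr=(370,440,240,345)).items():
    m=(abs(P[:,2]-24)<2.5)&(q[:,0]>a)&(q[:,0]<b)&(q[:,1]>e)&(q[:,1]<f)
    G=P[m][:,:2]; l=cv2.fitLine(G.astype(np.float32),cv2.DIST_HUBER,0,.01,.01).ravel(); print(nm,np.degrees(np.arctan2(l[1],l[0])),np.percentile(G@yc,[2,50,98]),np.percentile(G@xc,[2,98]))
def st(nm,zc,dz,a,b,e,f):
    m=(abs(P[:,2]-zc)<dz)&(q[:,0]>a)&(q[:,0]<b)&(q[:,1]>e)&(q[:,1]<f); Q=P[m]
    (c,r)=cv2.minEnclosingCircle(Q[:,:2].astype(np.float32)); print(nm,Q.mean(0),c,r,"clamp",Q[:,:2].mean(0)@xc,Q[:,:2].mean(0)@yc,m.sum())
st("tin",64,3,200,360,100,260)
st("peg",124,4,85,140,340,390)
st("arm",94,3,90,215,290,390)
st("bar",222,20,380,460,250,330)
st("hinge",88,4,400,500,220,340)
E
```

```text
stop (556.6390991210938, -347.6669006347656) 107.55902099609375 11.949350357055664 20.73398208618164 221
yaw y 19.462355 line x proj 513.2376058765475 [507.09750059 513.36971801 519.20382574] [356.67137326 407.59993063 461.24020006]
gl -68.17615 [365.22638737 369.51862925 374.19487371] [448.58198922 501.72584425]
gr -67.86185 [443.13725838 448.4579564  462.46038887] [447.53479242 498.99622803]
tin [ 518.41046777 -241.4225064    64.32924167] (518.5924682617188, -241.55409240722656) 32.71055603027344 clamp 400.35563750248673 408.3498545039083 701
peg [ 435.43683295 -331.20885736  124.79878909] (435.7239990234375, -331.18304443359375) 5.853546142578125 clamp 457.36587583021213 300.20159681546886 30
arm [ 457.18490178 -317.91641691   95.01109535] (454.7358093261719, -319.6656799316406) 29.669273376464844 clamp 452.0791412415897 325.1358685974071 133
bar [ 584.79250858 -296.44764651  222.64210375] (585.9805908203125, -295.9281005859375) 8.023221015930176 clamp 474.35433793117863 452.6051788345138 70
hinge [ 607.57064458 -287.68883953   87.62207602] (602.7391967773438, -289.654052734375) 21.501903533935547 clamp 473.6853931922535 477.0001105444638 60
```

```bash
cat >> h.py <<'E'
from scipy.spatial.transform import Rotation as Ro
YAW=20.2; O=np.array([543.6,-311.7,0]); C=Ro.from_euler("z",YAW-90,degrees=True)  # clamp axes: x along yaw-90
def w(c): return O+C.apply(c)
def toclamp(p): return C.inv().apply(np.asarray(p)-O)
def delta(c,tilt=None):
    """tool-frame shift to clamp point c; rotvec to tool x||yc with tilt (deg) about tool x"""
    s=sense(); R=Ro.from_euler("xyz",s["tcp_rot"],degrees=True)
    print("t",round(s["time"],2),"clamp pos",toclamp(s["tool_pos"]).round(1),"rot",s["tcp_rot"].round(1),"F",C.inv().apply(s["ft_force"]).round(1),"gap",round(s["finger_gap"]))
    print("shift",R.inv().apply(w(c)-s["tool_pos"]).round(1))
    if tilt is not None:
        T=Ro.from_euler("xyz",[180,0,YAW],degrees=True)*Ro.from_euler("x",tilt,degrees=True)
        print("turn",(R.inv()*T).as_rotvec().round(3))
E
python3 -c "
from h import *
print(w([-140,0,200]),w([0,0,0]),toclamp([518.5,-241.5,64]),toclamp([435.6,-331.2,0]))
delta([-140,0,200],-40)"
```

```text
[ 495.25825214 -180.31097681  200.        ] [ 543.6 -311.7    0. ] [-74.54919499   0.6837587   64.        ] [ -18.99159155 -108.09056134    0.        ]
t 1.35 clamp pos [ 119. -433.  207.] rot [180.    0.   17.3] F [0.5 1.1 1. ] gap 86
shift [ 419.3 -280.7    7. ]
turn [-0.698  0.018 -0.049]
```

Call:
{"op": "apply_moves", "data": {
  "rows": [
    [0, 0, -20, -0.14, 0, -0.01],
    [0, 0, 0, -0.14, 0, -0.01],
    [0, 0, 0, -0.14, 0, -0.01],
    [0, 0, 0, -0.14, 0, -0.01],
    [0, 0, 0, -0.14, 0, -0.01]
  ],
  "fingers": 0
}}

```text
time: 1.98
tool_pos: [178.4, -573.1, 228.0]
tcp_rot: [139.6, 1.0, 19.9]
ft_force: [0.2, 0.7, 0.5]
finger_gap: 0.1
grip_force: 0.0
```

```bash
python3 -c "
from h import *
delta([-140,0,200],-40)"
```

```text
t 1.98 clamp pos [ 119.2 -433.   228. ] rot [139.6   1.   19.9] F [-0.6  0.4  0.5] gap 0
shift [ 432.2 -212.1 -153.9]
turn [0.008 0.016 0.008]
```

Call:
{"op": "apply_moves", "data": {
  "rows": [
    [43, -21, -15, 0, 0, 0],
    [43, -21, -15, 0, 0, 0],
    [43, -21, -15, 0, 0, 0],
    [43, -21, -15, 0, 0, 0],
    [43, -21, -15, 0, 0, 0]
  ]
}}

```text
time: 2.6
tool_pos: [337.2, -377.6, 213.9]
tcp_rot: [139.8, 0.9, 19.9]
ft_force: [0.1, -1.3, -0.8]
finger_gap: 0.0
grip_force: 0.0
```

Call:
{"op": "apply_moves", "data": {
  "rows": [
    [43, -21, -15, 0, 0, 0],
    [43, -21, -15, 0, 0, 0],
    [43, -21, -15, 0, 0, 0],
    [43, -21, -15, 0, 0, 0],
    [43, -21, -15, 0, 0, 0]
  ]
}}

```text
time: 3.22
tool_pos: [495.8, -182.8, 199.6]
tcp_rot: [139.9, 0.9, 20.0]
ft_force: [-0.1, -0.9, 0.5]
finger_gap: -0.2
grip_force: 0.0
```

```bash
python3 -c "
from h import *
delta([-145,0,32],-40)"
```

```text
t 3.23 clamp pos [-137.4   -0.4  199.6] rot [139.9   0.9  20. ] F [ 0.8 -0.4  0.5] gap 0
shift [   3.  -113.8  123.3]
turn [0.002 0.015 0.007]
```

Call:
{"op": "apply_moves", "data": {
  "rows": [
    [1, -23, 25, 0, 0, 0],
    [1, -23, 25, 0, 0, 0],
    [1, -23, 25, 0, 0, 0],
    [0, -23, 24, 0, 0, 0],
    [0, -22, 24, 0, 0.01, 0]
  ]
}}

```text
time: 3.85
tool_pos: [492.3, -176.8, 30.9]
tcp_rot: [139.9, 0.5, 20.3]
ft_force: [-1.2, -0.6, 0.0]
finger_gap: 0.0
grip_force: 0.0
```

Call:
{"op": "apply_moves", "data": {
  "rows": [
    [0, 12, 10, 0, 0, 0],
    [0, 12, 10, 0, 0, 0],
    [0, 12, 10, 0, 0, 0],
    [0, 9, 7.5, 0, 0, 0],
    [0, 6, 5, 0, 0, 0]
  ]
}}

```text
time: 4.47
tool_pos: [515.7, -240.4, 32.9]
tcp_rot: [139.9, 0.5, 20.2]
ft_force: [0.4, 1.9, -0.3]
finger_gap: -0.3
grip_force: 0.6
```

```bash
python3 -c "
from h import *
delta([-43,0,32],-40)
p,W,_=cloud('top'); cv2.imwrite('pics/push1.png',cv2.resize(p[110:270,150:350,::-1],(750,600),interpolation=cv2.INTER_CUBIC))
P=fit(W);P=P[abs(P[:,2]-64)<3];L=np.array([toclamp(x) for x in P]);L=L[(abs(L[:,0]+50)<70)&(abs(L[:,1])<45)];print(len(L),L.mean(0),cv2.minEnclosingCircle(L[:,:2].astype(np.float32)))
"
```

```text
t 4.47 clamp pos [-76.5  -1.6  32.9] rot [139.9   0.5  20.2] F [-1.7  1.1 -0.3] gap 0
shift [ 1.5 25.1 22.3]
turn [0.002 0.006 0.006]
675 [-55.44256998  -0.06675219  64.31495031] ((-66.91063690185547, -0.9400944709777832), 44.305694580078125)
```

View pics/push1.png

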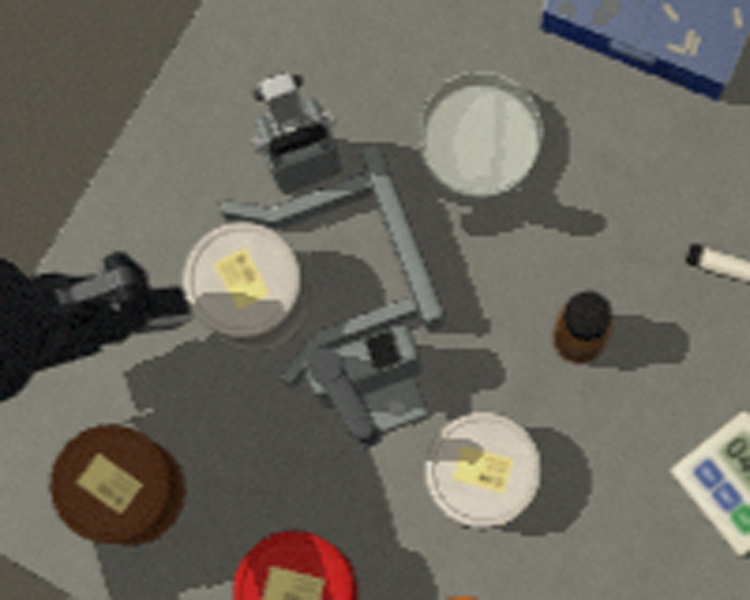

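The tin is being pushed squarely into the mouth and now sits at about (242,280) in the crop, with the fingers behind it. I'll keep pushing and measure the lid's front edge.

Call:
{"op": "apply_moves", "data": {
  "rows": [
    [0.5, 7.7, 6.5, 0, 0, 0],
    [0.5, 7.7, 6.5, 0, 0, 0],
    [0.5, 5, 4, 0, 0, 0],
    [0, 0, 0, 0, 0, 0],
    [0, 0, 0, 0, 0, 0]
  ]
}}

```text
time: 5.15
tool_pos: [525.5, -263.6, 32.0]
tcp_rot: [139.9, 0.5, 20.3]
ft_force: [0.4, 0.9, -0.2]
finger_gap: -0.1
grip_force: 0.0
```

```bash
cat >> h.py <<'E'
def tin():
    p,W,_=cloud('top'); P=fit(W);L=toclamp(P);L=L[(abs(L[:,2]-64)<3)&(abs(L[:,0]+40)<75)&(abs(L[:,1])<40)]
    a=L[abs(L[:,1])<12]; b=L
    print("tin front edge -> x",np.percentile(a[:,0],99.5)-32, "y",(np.percentile(L[:,1],0.5)+np.percentile(L[:,1],99.5))/2, "min x",a[:,0].min())
    return p
E
python3 -c "
from h import *
delta([-43,0,32],-40); tin()
print(models.place_of('tin_mid','top')and [(toclamp(r['xyz']).round(),r['confidence']) for r in models.place_of('tin_mid','top')])
"
```

```text
t 5.15 clamp pos [-51.4  -0.4  32. ] rot [139.9   0.5  20.3] F [-0.7  0.7 -0.2] gap 0
shift [0.4 6.4 5.4]
turn [0.001 0.006 0.007]
tin front edge -> x -28.194086603928824 y 0.9066708353818633 min x -83.36405114633125
[(array([-155.,  -86.,   35.]), 0.75), (array([ -84., -174.,   31.]), 0.71), (array([ -12., -240.,   34.]), 0.59), (array([-29.,  -2.,  31.]), 0.56)]
```

Call:
{"op": "apply_moves", "data": {
  "rows": [
    [0, 7.7, 6.5, 0, 0, 0],
    [0, 4.6, 3.9, 0, 0, 0],
    [0, 3, 2.6, 0, 0, 0],
    [0, 1.5, 1.3, 0, 0, 0],
    [0, 0, 0, 0, 0, 0]
  ]
}}

```text
time: 5.92
tool_pos: [533.3, -284.6, 32.1]
tcp_rot: [139.9, 0.5, 20.3]
ft_force: [-0.6, -1.6, -0.3]
finger_gap: 0.0
grip_force: 0.0
```

```bash
python3 -c "
from h import *
delta([-24,0,32],-40); tin()
"
```

```text
t 5.92 clamp pos [-29.   -0.3  32.1] rot [139.9   0.5  20.3] F [ 1.4 -1.1 -0.3] gap 0
shift [0.3 3.8 3.3]
turn [0.002 0.006 0.007]
tin front edge -> x -7.142452391894906 y 1.0859970093123454 min x -59.121480866218086
```

Continue in small steps until the force rises.

Call:
{"op": "apply_moves", "data": {
  "rows": [
    [0, 2.3, 2, 0, 0, 0],
    [0, 1.5, 1.3, 0, 0, 0],
    [0, 0.8, 0.6, 0, 0, 0],
    [0, 0.8, 0.6, 0, 0, 0],
    [0, 0, 0, 0, 0, 0]
  ]
}}

```text
time: 6.6
tool_pos: [535.7, -291.0, 32.1]
tcp_rot: [139.9, 0.5, 20.3]
ft_force: [-0.7, -0.4, -0.3]
finger_gap: 0.0
grip_force: 0.2
```

```bash
python3 -c "
from h import *
delta([-24,0,32],-40); tin()
"
```

```text
t 6.6 clamp pos [-22.1  -0.3  32.1] rot [139.9   0.5  20.3] F [ 0.1 -0.8 -0.3] gap 0
shift [ 0.3 -1.5 -1.1]
turn [0.002 0.006 0.007]
tin front edge -> x -0.5054997064797426 y 0.6035407041361225 min x -50.59691222183727
```

Call:
{"op": "apply_moves", "data": {
  "rows": [
    [0, 0.8, 0.6, 0, 0, 0],
    [0, 0.8, 0.6, 0, 0, 0],
    [0, 0, 0, 0, 0, 0],
    [0, 0, 0, 0, 0, 0],
    [0, 0, 0, 0, 0, 0]
  ]
}}

```text
time: 7.28
tool_pos: [536.4, -292.4, 32.1]
tcp_rot: [139.9, 0.5, 20.3]
ft_force: [-2.4, 4.7, 2.6]
finger_gap: 0.2
grip_force: 3.1
```

```bash
python3 -c "
from h import *
delta([-24,0,32],-40); tin()
"
```

```text
t 7.28 clamp pos [-20.6  -0.   32.1] rot [139.9   0.5  20.3] F [-5.2 -0.6  2.6] gap 0
shift [ 0.1 -2.6 -2.1]
turn [0.001 0.006 0.007]
tin front edge -> x 0.20548793227543172 y 1.0622380006065661 min x -52.461870181135936
```

Home, with a 5 N contact at the stop. The contact offset looks odd, so I'll check one picture.

```bash
python3 -c "
from h import *
p,W,(K,R,t)=cloud('scene'); 
def pr(X): X=R@X+t; q=K@X; return q[:2]/q[2]
s=sense(); q=pr(s['tool_pos']); print('tcp px',q,'home lid centre',pr(w([0,0,64])), pr(w([-32,0,64])))
a,b=max(0,int(q[0])-80),max(0,int(q[1])-70)
print(a,b); c=p[b:b+120,a:a+160,::-1]; cv2.imwrite('pics/s2.png',cv2.resize(c,(800,600),interpolation=cv2.INTER_CUBIC))
"
```

```text
tcp px [267.2297201  201.61541156] home lid centre [277.78472585 187.6780663 ] [260.69300439 185.33956555]
187 131
```

View pics/s2.png

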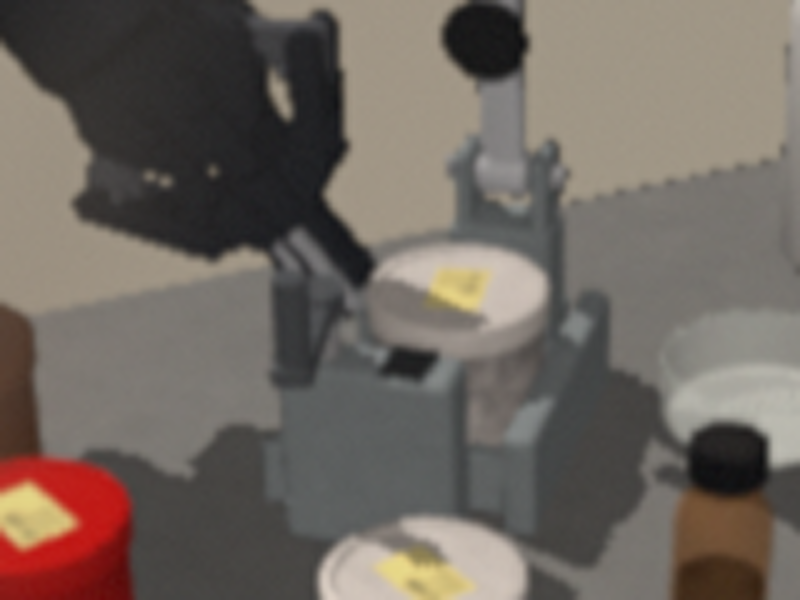

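The tin stands upright against the stop, with the fingertips touching its lid edge at about (365,285) in the crop. The fingers end somewhat short of the reported TCP. Now I'll retract, go upright and move behind the bar.

Call:
{"op": "apply_moves", "data": {
  "rows": [
    [0, -15, -13, 0, 0, 0],
    [0, -20, -17, 0, 0, 0],
    [0, -20, -35, 0.14, 0, 0],
    [0, 0, -50, 0.14, 0, 0],
    [0, 0, -50, 0.14, 0, 0]
  ]
}}

```text
time: 8.0
tool_pos: [491.0, -166.7, 135.5]
tcp_rot: [164.3, 0.5, 20.5]
ft_force: [0.9, -0.7, 0.2]
finger_gap: -0.2
grip_force: 0.0
```

Call:
{"op": "apply_moves", "data": {
  "rows": [
    [20, 0, -20, 0.14, 0, 0],
    [20, 0, 0, 0.138, 0, 0],
    [20, 0, 0, 0, 0.005, 0.006],
    [20, 0, 0, 0, 0, 0],
    [0, 0, 0, 0, 0, 0]
  ]
}}

```text
time: 8.62
tool_pos: [565.3, -135.6, 152.7]
tcp_rot: [179.9, 0.3, 20.0]
ft_force: [-0.0, -0.3, -0.4]
finger_gap: -0.2
grip_force: 0.0
```

```bash
python3 -c "
from h import *
delta([0,95,191],0); p=tin()
print([(toclamp(r['xyz']).round(),r['confidence']) for n in ['bar_tip','bar_hinge','bar_press'] for r in models.place_of(n,'top')[:1]])
"
```

```text
t 8.62 clamp pos [-157.8   81.2  152.7] rot [179.9   0.3  20. ] F [ 0.3 -0.1 -0.4] gap 0
shift [ 14.1 157.8 -38.2]
turn [ 0.001  0.005 -0.003]
tin front edge -> x 0.20490385749777573 y 1.1740827786055448 min x -31.222897615117727
[(array([  1.,  42., 228.]), 0.68), (array([-0., 63., 80.]), 0.59), (array([  1.,  64., 182.]), 0.63)]
```

Call:
{"op": "apply_moves", "data": {
  "rows": [
    [10, 0, -38, 0, 0, 0],
    [4, 40, 0, 0, 0, 0],
    [0, 40, 0, 0, 0, 0],
    [0, 40, 0, 0, 0.005, 0],
    [0, 38, 0, 0, 0, 0]
  ]
}}

```text
time: 9.45
tool_pos: [632.1, -281.9, 191.7]
tcp_rot: [179.9, -0.0, 19.9]
ft_force: [0.2, 0.1, -0.1]
finger_gap: 0.1
grip_force: 0.0
```

```bash
python3 -c "
from h import *
delta([0,69,191],0)
th=np.linspace(1.42,0,11); y=66-113*np.cos(th)+9*np.sin(th)+11; z=78+113*np.sin(th)+9*np.cos(th)
print(np.c_[th,y,z].round(1)); print(np.c_[np.diff(y),-np.diff(z)].round(1))
"
```

```text
t 9.45 clamp pos [  2.6  93.4 191.7] rot [179.9  -0.   19.9] F [-0.   0.2 -0.1] gap 0
shift [-24.4  -2.5   0.6]
turn [ 0.002 -0.001 -0.005]
[[ 1.400e+00  6.890e+01  1.911e+02]
 [ 1.300e+00  5.300e+01  1.888e+02]
 [ 1.100e+00  3.760e+01  1.843e+02]
 [ 1.000e+00  2.290e+01  1.776e+02]
 [ 9.000e-01  9.400e+00  1.690e+02]
 [ 7.000e-01 -2.800e+00  1.585e+02]
 [ 6.000e-01 -1.340e+01  1.464e+02]
 [ 4.000e-01 -2.220e+01  1.329e+02]
 [ 3.000e-01 -2.900e+01  1.183e+02]
 [ 1.000e-01 -3.360e+01  1.029e+02]
 [ 0.000e+00 -3.600e+01  8.700e+01]]
[[-15.9   2.3]
 [-15.4   4.5]
 [-14.6   6.7]
 [-13.6   8.7]
 [-12.2  10.5]
 [-10.6  12.1]
 [ -8.8  13.5]
 [ -6.8  14.6]
 [ -4.6  15.4]
 [ -2.4  15.9]]
```

Call:
{"op": "apply_moves", "data": {
  "rows": [
    [-24, -2.5, 0, 0, 0, 0],
    [-16, 0, 2.3, 0, 0, 0],
    [-15.4, 0, 4.5, 0, 0, 0],
    [-14.6, 0, 6.7, 0, 0, 0],
    [0, 0, 0, 0, 0, 0]
  ]
}}

```text
time: 10.07
tool_pos: [564.7, -302.4, 177.9]
tcp_rot: [179.9, -0.0, 19.9]
ft_force: [-0.7, 0.7, -0.1]
finger_gap: 0.4
grip_force: 0.0
```

```bash
python3 -c "
from h import *
delta([0,22.9,177.6],0); p=tin(); cv2.imwrite('pics/b.png',p[:,:,::-1])
print([(n,toclamp(r['xyz']).round(),r['confidence']) for n in ['bar_tip','bar_press'] for r in models.place_of(n,'top')[:1]])
"
```

```text
t 10.07 clamp pos [ -1.5  23.  177.9] rot [179.9  -0.   19.9] F [-0.9 -0.4 -0.1] gap 0
shift [-0.1  1.5  0.3]
turn [ 0.002 -0.    -0.006]
tin front edge -> x 0.28628909247334633 y 1.0687337121620697 min x -31.24851131446732
[('bar_tip', array([  4.,  -4., 216.]), 0.65), ('bar_press', array([  0.,  32., 174.]), 0.4)]
```

Call:
{"op": "apply_moves", "data": {
  "rows": [
    [-13.6, 1.5, 8.7, 0, 0, 0],
    [-12.2, 0, 10.5, 0, 0, 0],
    [-10.6, 0, 12.1, 0, 0, 0],
    [-8.8, 0, 13.5, 0, 0, 0],
    [-6.8, 0, 14.6, 0, 0, 0]
  ]
}}

```text
time: 10.85
tool_pos: [516.5, -321.8, 117.3]
tcp_rot: [179.9, -0.0, 19.9]
ft_force: [-4.4, -2.1, 6.7]
finger_gap: -0.1
grip_force: 3.3
```

```bash
python3 -c "
from h import *
delta([0,-29,118],0); p=tin()
print([(n,toclamp(r['xyz']).round(),r['confidence']) for n in ['bar_tip','bar_press'] for r in models.place_of(n,'top')[:1]])
"
```

```text
t 10.85 clamp pos [ 1.000e-01 -2.890e+01  1.173e+02] rot [179.9  -0.   19.9] F [ 0.4 -4.8  6.7] gap 0
shift [-0.1 -0.1 -0.7]
turn [ 0.002 -0.    -0.005]Traceback (most recent call last):
  File "<string>", line 3, in <module>
    delta([0,-29,118],0); p=tin()
                            ~~~^^
  File "h.py", line 27, in tin
    print("tin front edge -> x",np.percentile(a[:,0],99.5)-32, "y",(np.percentile(L[:,1],0.5)+np.percentile(L[:,1],99.5))/2, "min x",a[:,0].min())
                                ~~~~~~~~~~~~~^^^^^^^^^^^^^
    return _quantile_unchecked(
        a, q, axis, out, overwrite_input, method, keepdims, weights)
    return _ureduce(a,
                    func=_quantile_ureduce_func,
    ...<5 lines>...
                    overwrite_input=overwrite_input,
                    method=method)
    r = func(a, **kwargs)
    result = _quantile(arr,
                       quantiles=q,
    ...<2 lines>...
                       out=out,
                       weights=wgt)
    slices_having_nans = np.isnan(arr[-1, ...])
                                  ~~~^^^^^^^^^
IndexError: index -1 is out of bounds for axis 0 with size 0
```

Good contact. Continue down.

Call:
{"op": "apply_moves", "data": {
  "rows": [
    [-4.6, 0, 15.4, 0, 0, 0],
    [-2.4, 0, 10, 0, 0, 0],
    [0, 0, 3, 0, 0, 0],
    [0, 0, 0, 0, 0, 0],
    [0, 0, 0, 0, 0, 0]
  ]
}}

```text
time: 11.52
tool_pos: [511.3, -323.4, 89.9]
tcp_rot: [179.9, -0.1, 20.0]
ft_force: [0.4, -0.6, -0.9]
finger_gap: 0.2
grip_force: 0.0
```

```bash
python3 -c "
from h import *
delta([0,-36,87],0); p,d=eyes.snapshot('scene');eyes.snapshot('top')
print([(c,n,toclamp(r['xyz']).round(),r['confidence']) for c in ['scene','top'] for n in ['bar_tip','bar_press','catch_peg'] for r in models.place_of(n,c)[:1]])
"
```

```text
t 11.53 clamp pos [ -0.2 -34.3  89.9] rot [ 1.799e+02 -1.000e-01  2.000e+01] F [ 0.7  0.2 -0.9] gap 0
shift [-1.7  0.2  2.9]
turn [ 0.001 -0.001 -0.004]
[('scene', 'bar_press', array([  0., -32., 109.]), 0.69), ('scene', 'catch_peg', array([-2., -4., 74.]), 0.7), ('top', 'bar_tip', array([  2., -83., 113.]), 0.58), ('top', 'bar_press', array([ -1., -28., 111.]), 0.41), ('top', 'catch_peg', array([ -22., -113.,  108.]), 0.58)]
```

The real fingertips end about 19 mm short of the reported TCP, which agrees with the push earlier. Keep going down by force.

Call:
{"op": "apply_moves", "data": {
  "rows": [
    [-1, 0, 5, 0, 0, 0],
    [0, 0, 4, 0, 0, 0],
    [0, 0, 3, 0, 0, 0],
    [0, 0, 2, 0, 0, 0],
    [0, 0, 0, 0, 0, 0]
  ]
}}

```text
time: 12.55
tool_pos: [510.1, -324.0, 75.6]
tcp_rot: [179.9, -0.1, 20.0]
ft_force: [-0.7, -0.5, 0.0]
finger_gap: 0.1
grip_force: 0.2
```

Call:
{"op": "apply_moves", "data": {
  "rows": [
    [0, 0, 2, 0, 0, 0],
    [0, 0, 1.5, 0, 0, 0],
    [0, 0, 1, 0, 0, 0],
    [0, 0, 0, 0, 0, 0],
    [0, 0, 0, 0, 0, 0]
  ]
}}

```text
time: 13.18
tool_pos: [510.1, -324.0, 71.3]
tcp_rot: [179.9, -0.1, 20.0]
ft_force: [-0.8, -0.3, 1.5]
finger_gap: -0.2
grip_force: 0.7
```

```bash
python3 -c "
from h import *
delta([0,-36,68],0); p,d=eyes.snapshot('scene');eyes.snapshot('top')
print([(c,n,toclamp(r['xyz']).round(),r['confidence']) for c in ['scene','top'] for n in ['bar_tip','bar_press','catch_peg'] for r in models.place_of(n,c)[:1]])
"
```

```text
t 13.18 clamp pos [ -0.  -35.7  71.3] rot [ 1.799e+02 -1.000e-01  2.000e+01] F [-0.  -0.8  1.5] gap 0
shift [-0.3  0.   3.3]
turn [ 0.002 -0.001 -0.004]
[('scene', 'bar_tip', array([  0., -82.,  90.]), 0.61), ('scene', 'bar_press', array([  4., -36.,  93.]), 0.58), ('scene', 'catch_peg', array([ -21., -110.,  110.]), 0.53), ('top', 'bar_tip', array([  1., -83.,  87.]), 0.57), ('top', 'bar_press', array([  2., -32.,  94.]), 0.67), ('top', 'catch_peg', array([ -19., -114.,  110.]), 0.43)]
```

Call:
{"op": "apply_moves", "data": {
  "rows": [
    [0, 0, 1.5, 0, 0, 0],
    [0, 0, 1, 0, 0, 0],
    [0, 0, 1, 0, 0, 0],
    [0, 0, 0, 0, 0, 0],
    [0, 0, 0, 0, 0, 0]
  ]
}}

```text
time: 14.2
tool_pos: [510.1, -324.2, 67.9]
tcp_rot: [179.9, -0.0, 20.0]
ft_force: [-2.1, -0.2, 3.2]
finger_gap: 0.0
grip_force: 1.7
```

Call:
{"op": "apply_moves", "data": {
  "rows": [
    [0, 0, 1, 0, 0, 0],
    [0, 0, 0.5, 0, 0, 0],
    [0, 0, 0, 0, 0, 0],
    [0, 0, 0, 0, 0, 0],
    [0, 0, 0, 0, 0, 0]
  ]
}}

```text
time: 14.82
tool_pos: [510.1, -324.2, 66.4]
tcp_rot: [179.9, -0.1, 20.0]
ft_force: [-2.3, -1.3, 3.4]
finger_gap: 0.5
grip_force: 1.8
```

Call:
{"op": "apply_moves", "data": {
  "rows": [
    [0, 0, 1, 0, 0, 0],
    [0, 0, 0.5, 0, 0, 0],
    [0, 0, 0, 0, 0, 0],
    [0, 0, 0, 0, 0, 0],
    [0, 0, 0, 0, 0, 0]
  ]
}}

```text
time: 15.45
tool_pos: [510.1, -324.2, 64.9]
tcp_rot: [179.9, -0.0, 20.0]
ft_force: [-2.4, -0.9, 4.5]
finger_gap: -0.0
grip_force: 2.1
```

Call:
{"op": "apply_moves", "data": {
  "rows": [
    [0, 0, 1, 0, 0, 0],
    [0, 0, 0, 0, 0, 0],
    [0, 0, 0, 0, 0, 0],
    [0, 0, 0, 0, 0, 0],
    [0, 0, 0, 0, 0, 0]
  ]
}}

```text
time: 16.08
tool_pos: [510.1, -324.1, 63.9]
tcp_rot: [179.9, -0.1, 20.0]
ft_force: [-2.8, -1.4, 4.5]
finger_gap: -0.1
grip_force: 2.0
```

```bash
python3 -c "
from h import *
delta([0,-36,68],0); p,d=eyes.snapshot('scene');eyes.snapshot('top')
print([(c,n,toclamp(r['xyz']).round(),r['confidence']) for c in ['scene','top'] for n in ['bar_tip','bar_press','catch_peg'] for r in models.place_of(n,c)[:1]])
"
```

```text
t 16.07 clamp pos [  0.1 -35.7  63.9] rot [ 1.799e+02 -1.000e-01  2.000e+01] F [ 0.4 -3.1  4.5] gap 0
shift [-0.3 -0.1 -4.1]
turn [ 0.002 -0.001 -0.004]
[('scene', 'bar_tip', array([ -0., -84.,  79.]), 0.84), ('scene', 'bar_press', array([  0., -38.,  86.]), 0.73), ('scene', 'catch_peg', array([ -22., -109.,  112.]), 0.66), ('top', 'bar_tip', array([  2., -88.,  81.]), 0.6), ('top', 'bar_press', array([ -1., -35.,  90.]), 0.46), ('top', 'catch_peg', array([ -22., -112.,  112.]), 0.73)]
```

Call:
{"op": "apply_moves", "data": {
  "rows": [
    [0, 0, 0.7, 0, 0, 0],
    [0, 0, 0.7, 0, 0, 0],
    [0, 0, 0, 0, 0, 0],
    [0, 0, 0, 0, 0, 0],
    [0, 0, 0, 0, 0, 0]
  ]
}}

```text
time: 17.1
tool_pos: [510.0, -324.2, 62.7]
tcp_rot: [179.9, -0.0, 20.0]
ft_force: [-2.8, -0.8, 5.6]
finger_gap: 0.3
grip_force: 2.8
```

Call:
{"op": "apply_moves", "data": {
  "rows": [
    [0, 0, 0.7, 0, 0, 0],
    [0, 0, 0.7, 0, 0, 0],
    [0, 0, 0, 0, 0, 0],
    [0, 0, 0, 0, 0, 0],
    [0, 0, 0, 0, 0, 0]
  ]
}}

```text
time: 17.73
tool_pos: [510.1, -324.3, 62.5]
tcp_rot: [179.9, -0.0, 20.0]
ft_force: [-7.8, 1.3, 13.7]
finger_gap: 0.0
grip_force: 6.9
```

The force jumped to 14 N and motion stalled, so the bar is on its stop. Now I'll lift off and check.

Call:
{"op": "apply_moves", "data": {
  "rows": [
    [0, 0, -10, 0, 0, 0],
    [0, 0, -40, 0, 0, 0],
    [0, 0, -45, 0, 0, 0],
    [-20, -40, 0, 0, 0, 0],
    [-40, -30, 0, 0, 0, 0]
  ]
}}

```text
time: 18.35
tool_pos: [430.1, -277.4, 156.6]
tcp_rot: [179.9, -0.1, 20.1]
ft_force: [-0.3, -1.0, 1.0]
finger_gap: -0.1
grip_force: 0.0
```

```bash
python3 -c "
from h import *
p,d=eyes.snapshot('scene');eyes.snapshot('top')
cv2.imwrite('pics/s3.png',cv2.resize(p[130:270,170:360,::-1],(800,590),interpolation=cv2.INTER_CUBIC))
print([(c,n,toclamp(r['xyz']).round(),r['confidence']) for c in ['scene','top'] for n in ['bar_tip','bar_press','catch_peg','catch_pivot'] for r in models.place_of(n,c)[:1]])
delta([-48,-108,82],0); 
ps=np.linspace(.2,1.57,8);X=-27.5+43*np.sin(ps)-19*np.cos(ps);Y=-65.5-43*np.cos(ps)-18*np.sin(ps);print(np.c_[X,Y].round(1));print(np.diff(np.c_[Y,X],axis=0).round(1))
"
```

```text
[('scene', 'bar_tip', array([  1., -82.,  76.]), 0.78), ('scene', 'bar_press', array([  1., -37.,  87.]), 0.86), ('scene', 'catch_peg', array([ -22., -109.,  108.]), 0.68), ('scene', 'catch_pivot', array([-31., -69.,  92.]), 0.78), ('top', 'bar_tip', array([  6., -84.,  82.]), 0.65), ('top', 'bar_press', array([  1., -36.,  86.]), 0.76), ('top', 'catch_peg', array([ -18., -112.,  109.]), 0.67), ('top', 'catch_pivot', array([-27., -66.,  89.]), 0.66)]
t 18.85 clamp pos [-69.7 -94.9 156.1] rot [ 1.799e+02 -1.000e-01  2.000e+01] F [ 0.5  0.6 -1.1] gap 0
shift [-13.1  21.6  74.1]
turn [ 0.002 -0.001 -0.004]
[[ -37.6 -111.2]
 [ -28.5 -112.1]
 [ -19.3 -111.2]
 [ -10.5 -108.6]
 [  -2.3 -104.3]
 [   5.   -98.6]
 [  11.   -91.5]
 [  15.5  -83.5]]
[[-0.9  9.1]
 [ 0.9  9.2]
 [ 2.6  8.8]
 [ 4.3  8.2]
 [ 5.8  7.2]
 [ 7.   6. ]
 [ 8.   4.5]]
```

View pics/s3.png

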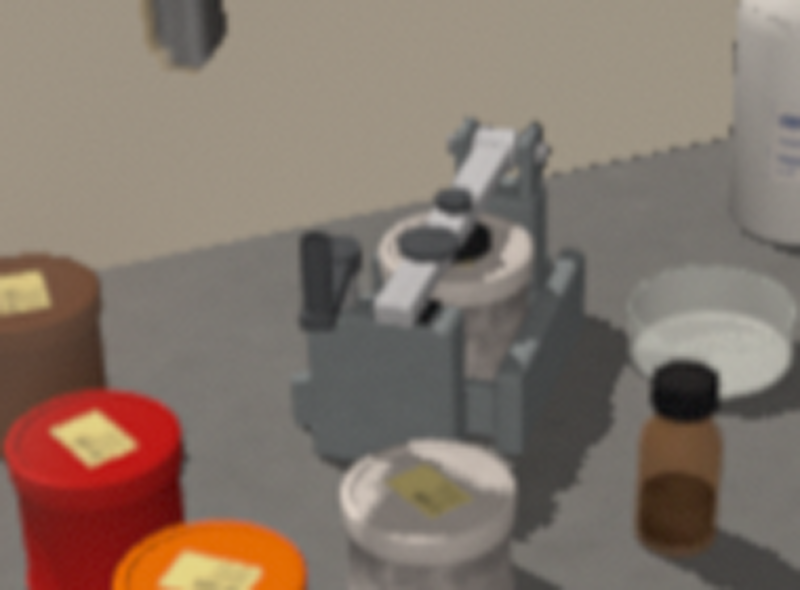

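The bar lies level with its pad on the lid (about (440,240)), the catch is clear with its peg at (318,280), and the bystanders haven't moved. Next I'll descend beside the peg.

Call:
{"op": "apply_moves", "data": {
  "rows": [
    [-15, 15, 0, 0, 0, 0],
    [0, 0, 25, 0, 0, 0],
    [0, 0, 25, 0, 0, 0],
    [0, 0, 20, 0, 0, 0],
    [0, 0, 4, 0, 0, 0]
  ]
}}

```text
time: 19.48
tool_pos: [420.1, -297.3, 80.2]
tcp_rot: [-179.9, 0.0, 20.0]
ft_force: [0.1, 0.1, 1.0]
finger_gap: -0.2
grip_force: 0.0
```

Call:
{"op": "apply_moves", "data": {
  "rows": [
    [0, 17, 0, 0, 0, 0],
    [-1, 9, 0, 0, 0, 0],
    [1, 9, 0, 0, 0, 0],
    [2.6, 9, 0, 0, 0, 0],
    [0, 0, 0, 0, 0, 0]
  ]
}}

```text
time: 20.1
tool_pos: [438.7, -339.1, 82.3]
tcp_rot: [179.9, -0.1, 19.9]
ft_force: [-0.1, -0.1, 0.4]
finger_gap: -0.1
grip_force: 0.0
```

```bash
python3 -c "
from h import *
p,d=eyes.snapshot('scene');eyes.snapshot('top')
print([(c,n,toclamp(r['xyz']).round(),r['confidence']) for c in ['scene','top'] for n in ['catch_peg'] for r in models.place_of(n,c)[:2]])
delta([-10.5,-108.6,82],0)
cv2.imwrite('pics/s4.png',cv2.resize(p[130:270,170:360,::-1],(800,590),interpolation=cv2.INTER_CUBIC))
"
```

```text
[('scene', 'catch_peg', array([  6., -95., 106.]), 0.78), ('scene', 'catch_peg', array([104.,  48.,   4.]), 0.21)]
t 20.3 clamp pos [ -11.5 -108.1   82. ] rot [179.9  -0.   20. ] F [-0.1  0.5 -0.4] gap 0
shift [-0.5  1.   0. ]
turn [ 0.002 -0.001 -0.004]
```

View pics/s4.png

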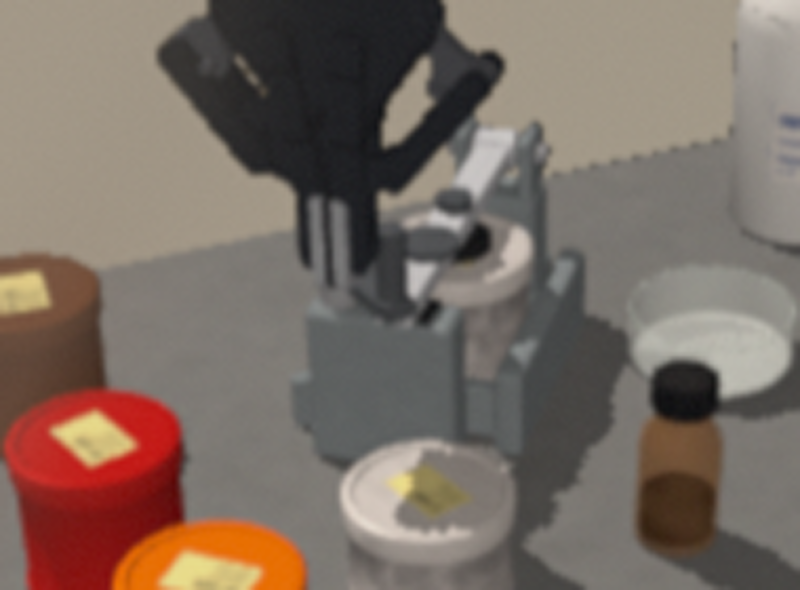

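The peg is turning: it sits at (390,265) in the crop, ahead of the fingers. Follow the arc.

Call:
{"op": "apply_moves", "data": {
  "rows": [
    [4, 9, 0, 0, 0, 0],
    [5.8, 7.5, 0, 0, 0, 0],
    [7, 6, 0, 0, 0, 0],
    [8, 4.5, 0, 0, 0, 0],
    [0, 0, 0, 0, 0, 0]
  ]
}}

```text
time: 20.92
tool_pos: [470.8, -355.6, 81.9]
tcp_rot: [179.9, 0.0, 20.0]
ft_force: [-3.5, -0.8, 0.7]
finger_gap: 0.3
grip_force: 1.8
```

```bash
python3 -c "
from h import *
p,d=eyes.snapshot('scene');eyes.snapshot('top')
print([(c,n,toclamp(r['xyz']).round(),r['confidence']) for c in ['scene','top'] for n in ['catch_peg'] for r in models.place_of(n,c)[:2]])
delta([15.5,-83.5,82],0)
"
```

```text
[('scene', 'catch_peg', array([ 14., -65., 111.]), 0.72)]
t 21.12 clamp pos [ 16.  -83.5  82. ] rot [179.9  -0.   20. ] F [ 0.2 -3.9  0.9] gap 0
shift [-0.  -0.5  0. ]
turn [ 0.002 -0.001 -0.004]
```

Call:
{"op": "apply_moves", "data": {
  "rows": [
    [1, 0, 0, 0, 0, 0],
    [0, 0, 0, 0, 0, 0],
    [0, 0, 0, 0, 0, 0],
    [-10, 0, 0, 0, 0, 0],
    [-15, 0, -10, 0, 0, 0]
  ]
}}

```text
time: 21.75
tool_pos: [447.5, -363.0, 91.6]
tcp_rot: [180.0, -0.0, 20.0]
ft_force: [-0.2, 0.8, -0.2]
finger_gap: -0.1
grip_force: 0.0
```

Call:
{"op": "apply_moves", "data": {
  "rows": [
    [0, 0, -40, 0, 0, 0],
    [-40, -20, -40, 0, 0, 0],
    [-50, -20, -20, 0, 0, 0],
    [0, 0, 0, 0, 0, 0],
    [0, 0, 0, 0, 0, 0]
  ]
}}

```text
time: 22.38
tool_pos: [349.8, -356.9, 192.7]
tcp_rot: [179.8, -0.1, 19.9]
ft_force: [0.5, 0.1, 0.4]
finger_gap: 0.0
grip_force: 0.0
```

```bash
python3 -c "
from h import *
p,d=eyes.snapshot('scene');q,_=eyes.snapshot('top')
print([(c,n,toclamp(r['xyz']).round(),r['confidence']) for c in ['scene','top'] for n in ['catch_peg','catch_pivot','bar_tip','bar_press','tin_mid'] for r in models.place_of(n,c)[:2]])
delta([15.5,-83.5,82],0)
a=cv2.resize(p[150:270,190:350],(400,300),interpolation=cv2.INTER_CUBIC);b=cv2.resize(q[110:230,180:340],(400,300),interpolation=cv2.INTER_CUBIC)
cv2.imwrite('pics/end.png',np.hstack([a,b])[:,:,::-1])
"
```

```text
[('scene', 'catch_peg', array([ 16., -64., 109.]), 0.78), ('scene', 'catch_pivot', array([-29., -71.,  89.]), 0.59), ('scene', 'bar_tip', array([  2., -83.,  77.]), 0.59), ('scene', 'bar_press', array([  2., -40.,  85.]), 0.83), ('scene', 'tin_mid', array([ -87., -172.,   30.]), 0.91), ('scene', 'tin_mid', array([ -12., -237.,   30.]), 0.88), ('top', 'catch_peg', array([ 14., -66., 108.]), 0.6), ('top', 'catch_peg', array([ 1.,  2., 63.]), 0.48), ('top', 'bar_press', array([  2., -34.,  86.]), 0.54), ('top', 'bar_press', array([104.,  42.,  -4.]), 0.44), ('top', 'tin_mid', array([-2., -3., 32.]), 0.69)]
t 22.98 clamp pos [ -24.9 -197.2  191.8] rot [179.9  -0.   20. ] F [ 0.6 -0.1  0. ] gap 0
shift [113.8  39.8 110. ]
turn [ 0.001 -0.001 -0.004]
```

View pics/end.png

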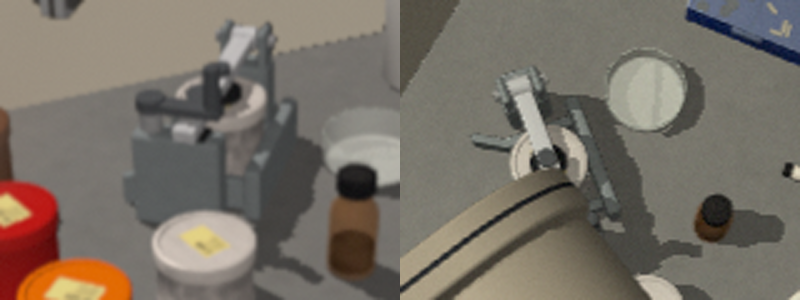

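The catch arm lies over the bar's end (left view, (150,105) to (212,90)), the pad is on the lid, and the robot is clear.

```bash
python3 -c "
from bench import job
print(job.hand_in())"
```

```text
the job is handed in; nothing more can be done
None
```

I handed the job in at about 23 s with the tin home against the back stop, the bar level with its pad on the lid, and the catch turned fully over the bar's end. The last pictures showed the robot clear and no bystander moved, but the hand-in gave no verdict.

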